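Hold a slide carrier flush on the sloped reader stage

TASK

Lift the slide carrier off its parking dock by its bar handle, tilt it to the slope of the slide reader's stage, and guide the pin under the carrier through the small hole near the upper end of the stage. Then lay the carrier flush and square on the stage and press gently until the sprung stage gives by several millimetres. Finish holding it there: the reading is taken while you keep the handle gripped and the stage pressed in, so do not let go; leave the two bottles alone.

Things in the scene. Friction and masses are not known exactly. Their poses are not given: they have to be found in the camera images.
- carrier_grip (a point): Centre of the slide carrier's handle: a black bar 68 long (x) x 12 wide (y) x 14 mm high on two posts at x = +-29 mm, to be gripped across its width (along y). This point is 31 mm above the carrier's underside; the bar spans 24 to 38 mm above it, with a clear gap between bar and plate. z: the plate's upward normal; x: along the bar towards the end with the pin.
- carrier_face (a point): Centre of the carrier's flat underside (31 mm below carrier_grip); same axes.
- pin_tip (a point): Tip of the steel pin that stands straight down out of the carrier's underside: 40 mm from the carrier's centre towards +x; 16 mm long, 8 mm diameter, the last 6 mm tapered to 3 mm. Same axes as the carrier.
- stage_face (a point): Centre of the upper face of the reader's stage: aluminium plate 116 (x) x 76 (y) x 10 mm with a dark window, on a white stand. z: outward normal of the sloped face; x: straight up the slope (away from the robot); y: level. The carrier lies right when carrier_face is at this point with the same axes. The stage sits on springs and gives along -z.
- stage_hole (a point): Mouth of the hole in the stage face, 40 mm up the slope (+x) from stage_face; 11 mm diameter, goes right through the 10 mm plate with free space under it. Same axes as stage_face.
- slope (a joint): Slope of the stage, rad: 0 level, larger leans its face more to the robot. Differs each time (0.17 to 0.44), held by a stiff friction hinge that pressing does not turn.
- stage (a joint): How far the sprung stage is pressed in along its normal, m: 0 at rest, stop at 0.006. Pushing it starts at about 3 N (the carrier's own weight does not move it) and takes 0.8 N per mm more, about 7.5 N at the stop.
- carrier: The loose slide carrier: white plate 100 (x) x 60 (y) x 6 mm with a glass window, bar handle on top, pin below, about 0.12 kg; origin at carrier_face, same axes.
- dock: Grey parking dock, fixed, 136 (x) x 84 (y) mm, origin on the desk under its centre. Two rails along x carry the carrier's underside at 30 mm height, the pin hangs free between them; end walls 34 mm high. The carrier starts lying on it with its x nearly along the dock's x.
- stand: Fixed white stand of the reader, 150 (x) x 122 (y) mm, origin on the desk under its centre; two uprights at y = +-54 mm reach 87 mm high and have black knobs outside; the stage slopes between them, its highest edge at most 115 mm high.
- dropper: Bystander: small white dropper bottle 26 x 26 x 62 mm standing on the desk, origin at its underside.
- strip_bottle: Bystander: white bottle with black cap, 50 x 50 x 133 mm, standing on the desk in front of the reader, origin at its underside.
There are look-alikes about, which are no part of the job. Of the things that look like the dock, take the one that is nearest to the robot's base at the start.

How it is judged:
On the way, in this order (a step that is already met when the one before it is completed fails the run):
1. the carrier is lifted off the dock, held by the gripper (height (world z) of carrier_face above 0.06 m and contact force between carrier and the fingers above 1 N and contact force between carrier and dock below 0.1 N and z of pin_tip in the frame of stage_hole above 0.003 m), for 0.2 s.
2. the pin's end has entered the hole by 3 mm (x of pin_tip in the frame of stage_hole between -0.003 and 0.003 m and y of pin_tip in the frame of stage_hole between -0.003 and 0.003 m and z of pin_tip in the frame of stage_hole below -0.003 m), for 0.05 s.
At the end, for the whole second after the job is handed in: Pin through the hole (3 mm off its axis at most, 13.5 mm deep or more); carrier flush (2.5 mm, 2 degrees) and square (5.7 degrees) on the stage; stage pressed in over 2 mm with over 2.5 N from the carrier; bar still between the fingers, gripped; all steady through the last second (x of pin_tip in the frame of stage_hole between -0.003 and 0.003 m and y of pin_tip in the frame of stage_hole between -0.003 and 0.003 m and z of pin_tip in the frame of stage_hole below -0.0135 m and z of carrier_face in the frame of stage_face below 0.0025 m and angle between the z axis of carrier_face and the z axis of stage_face, either way round below 0.035 rad and angle between the x axis of carrier_face and the x axis of stage_face, either way round below 0.1 rad and value of joint stage above 0.002 m and z of the grasp point in the frame of carrier_grip below 0.022 m and y of the grasp point in the frame of carrier_grip between -0.015 and 0.015 m and contact force between carrier and the fingers above 1 N and contact force between carrier and stand above 2.5 N and linear speed of carrier below 0.01 m/s); the arm keeps its last pose, push and grip.
It fails at once if the carrier is rammed against the stage (over 35 N) (contact force between carrier and stand above 35 N).
It fails at once if the dropper bottle is moved by more than 20 mm (distance of dropper from where it was at the start of the episode above 0.02 m).
It fails at once if the strip bottle is moved by more than 20 mm (distance of strip_bottle from where it was at the start of the episode above 0.02 m).
It also fails if it takes over 38 s, if anything falls off the work surface, if the arm or the gripper's body presses on something with over 40 N, if the wrist force passes 120 N, or if a joint passes its speed limit or range.

ROBOT

A 7-joint arm with a two-finger parallel gripper is mounted at the origin on a cart in front of the work surface, level with it; the furniture and walls round the work are solid. World frame = base frame: x ahead of the robot, y to its left, z up, the work surface at z = 0. Lengths are in m, angles in rad, forces in N, time in s.
With the tool pointing down it reaches from about 0.425 to 0.875 m from the base axis. Payload 9.9 kg.
Tool frame: the origin (TCP) lies between the finger pads; the fingertips stand 11 mm ahead of it and the grasp point (between the pads) lies 8 mm behind it; y points along the fingers, x is the direction in which the jaws open and shut, and the axes are right-handed (so a half turn about y gives the same grasp; the last joint's range is limited). The gripper opens to 85 mm and grips with 20 to 120 N. Pads are 22 mm wide; open, the fingers measure 114 mm over their backs; the gripper's body (76 mm by 85 mm) begins 54 mm behind the grasp point. The pads swing forward as they close: fully open they stand 13 mm farther back than shut.
Start: joints at [1.188, 0.576, 0.025, 1.437, -0.015, 1.129, -0.057], TCP at [0.199, -0.645, 0.242] pointing down, gripper open.
Joint ranges: [-2.76, 2.76], [-0.34, 2.15], [-1.52, 1.57], [0.19, 2.46], [-1.09, 4.23], [0.17, 1.99], [-2.82, 2.82]. Speed limits (rad/s): [2.22, 2.22, 3.01, 3.01, 3.14, 3.14, 3.14].

INTERFACE

Orientations are given as a 3x3 rotation matrix whose columns are the frame's x, y, z axes.
In Python, from station import robot, snapshot gives the robot as it stands.
- The arm moves only by the tool send_rows, never from a script. Its argument "increments" is a list of rows, each an object of numbers: "tx", "ty", "tz": the shift along the tool's x, y, z in units of 0.02 m (1.0 is 0.02 m); "rx", "ry", "rz": the turn, a rotation vector about the tool's x, y, z in units of 0.5 rad (1.0 is 0.5 rad). A call has 1 to 20 rows; each row shifts and turns the pose as measured when the row begins, along the tool's axes as they then stand; what a row does not reach is not made up. A row lasts 1/12 s, in which the tool goes at most 41.7 mm and 7.16 degrees, less where a joint would pass 70% of its speed; a pose out of reach is approached as far as the arm can. A call with a number of a shift or a turn outside -1 to 1 is refused whole. A call with a gripper value outside its range is refused whole. "claw" is the closure, from -1 (fully open) to 1 (shut), set as the call begins (left out, the last holds). The fingers move at their own pace and stop on an object; the grip force is fixed at half the most. Time passes only in rows, so rows that do not move let the fingers close. It gives the time, the measured TCP pose, the force and the opening at its end, in the units of the state.
- robot.get_obs(): the state, without advancing time (a new reading comes with each control period).
- snapshot(name): name is "scene" or "side" or "wrist"; returns a dict with "pixels" (420x560x3 uint8, red, green, blue), "fx", "fy", "cx", "cy" (pixels), "k1" (the pictures are not rectified: a ray, as slopes to the right and down, at radius r is drawn at 1 + k1 r^2 times it, then the intrinsics apply), "cam_to_world" (4x4, takes a point from camera to world coordinates). Camera axes: x right, y down, z forward; pixel columns grow to the right and rows downward; lengths in m; the calibration is good to about 2 mm. A picture is of the moment at which its call begins. There is no depth.
- robot.job_done(): hands the job in, once; it reports no verdict.
The state is a dict: "clock": time; "joint_pos": joint angles; "qd": joint speeds; "tau": joint torques, N m; "ee_pos": TCP position; "tcp_rot": TCP orientation; "force": force on the tool from outside, world axes, zero at the start; "moment": the same for the moment, N m; "gripper_width": opening from 0.0 (shut) to 1.0 (fully open).
Only numpy, scipy, OpenCV 4.12 (cv2) and the standard library are available. Lean on these libraries where they do the work, as an engineer would, in place of code of your own. Each camera call takes 0.05 s, during which the arm holds its last target.

## Working session

There is one attempt and no reset: what is moved stays moved. The work goes in short steps, Python scripts to look and compute and a tool call to move; the robot and the scene stay as the last step left them, time stands still between calls to the robot, and variables do not carry over. Pictures are saved under pics/ and viewed, and the job is handed in when it is done.

Besides the shell and the picture viewer there is one more tool, called after ">>>" as name([rows], argument=value, ...), one row to a line, values as JSON. send_rows: Moves the arm, as the interface text tells. Its arguments: {"type":"object","properties":{"increments":{"type":"array"},"claw":{"type":"number"}},"required":["increments"]}

```bash
ls; mkdir -p pics; cat > h.py <<'E'
import numpy as np, cv2, json
from station import robot, snapshot
def snap(n,f):
    s=snapshot(n); cv2.imwrite('pics/'+f+'.png', s['pixels'][:,:,::-1]); 
    np.save('pics/'+f+'.npy', s, allow_pickle=True); return s
def load(f): return np.load('pics/'+f+'.npy',allow_pickle=True).item()
def ray(s,u,v):
    K=np.array([[s['fx'],0,s['cx']],[0,s['fy'],s['cy']],[0,0,1.]])
    p=cv2.undistortPoints(np.array([[[u,v]]],float),K,np.array([s['k1'],0,0,0.]))[0,0]
    T=np.array(s['cam_to_world']); d=T[:3,:3]@np.array([p[0],p[1],1]); return T[:3,3],d/np.linalg.norm(d)
def onz(s,u,v,z):
    o,d=ray(s,u,v); return o+d*(z-o[2])/d[2]
def proj(s,P):
    T=np.linalg.inv(np.array(s['cam_to_world'])); p=T[:3,:3]@np.array(P)+T[:3,3]; x,y=p[0]/p[2],p[1]/p[2]; r=1+s['k1']*(x*x+y*y)
    return np.array([s['fx']*x*r+s['cx'], s['fy']*y*r+s['cy']])
def tri(*rs):
    A=np.zeros((3,3));b=np.zeros(3)
    for o,d in rs:
        M=np.eye(3)-np.outer(d,d);A+=M;b+=M@o
    X=np.linalg.solve(A,b); return X,[float(np.linalg.norm(np.cross(X-o,d))) for o,d in rs]
E
python3 - <<'E'
from h import *
np.set_printoptions(precision=4,suppress=True)
for n in ['scene','side','wrist']:
    s=snap(n,n+'0'); print(n,s['fx'],s['cx'],s['cy'],s['k1']); print(np.array(s['cam_to_world']))
print(robot.get_obs())
E
```

```text
pics
scene 501.76946850678894 273.09757268215606 204.0211948399464 0.048443084824023604
[[ 0.9509 -0.2075  0.2298  0.2036]
 [-0.3093 -0.6738  0.6711 -1.1159]
 [ 0.0156 -0.7092 -0.7048  0.9725]
 [ 0.      0.      0.      1.    ]]
side 402.42296879620596 278.9625871984514 214.77416890078482 -0.1045681432961344
[[-0.7947 -0.4142  0.4437  0.1231]
 [-0.607   0.5475 -0.5761  0.2679]
 [-0.0043 -0.7271 -0.6865  0.6775]
 [ 0.      0.      0.      1.    ]]
wrist 315.3936240740896 283.8731481183346 213.04648433089872 0.011955323757785586
[[ 0.2942 -0.9164 -0.2715  0.2677]
 [-0.9557 -0.2822 -0.0832 -0.6231]
 [-0.0004  0.2839 -0.9589  0.3739]
 [ 0.      0.      0.      1.    ]]
{'clock': 0.15, 'joint_pos': array([ 1.1882,  0.5763,  0.0249,  1.4377, -0.015 ,  1.1289, -0.0565]), 'qd': array([ 0.0014, -0.0035,  0.0013, -0.0033,  0.0011, -0.0018,  0.0012]), 'tau': array([  0.0042, -76.6263,   2.2533, -28.6184,   0.0155,   0.0098,
         0.    ]), 'ee_pos': array([ 0.1986, -0.6448,  0.2417]), 'tcp_rot': array([[ 0.2943, -0.0004,  0.9557],
       [-0.9557,  0.0011,  0.2943],
       [-0.0012, -1.    , -0.0001]]), 'force': array([0.1795, 0.3668, 0.1294]), 'moment': array([ 0.0066, -0.0117,  0.0397]), 'gripper_width': 1.0001669142784007}
```

View pics/scene0.png

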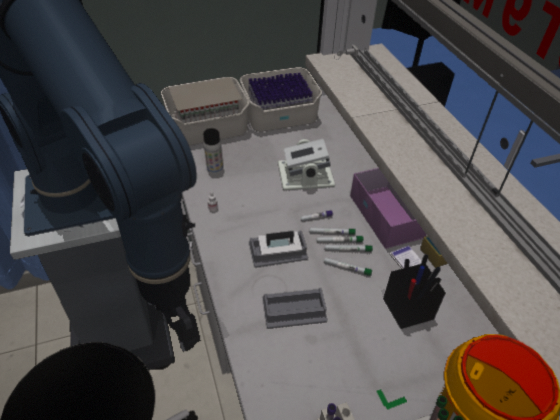

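View pics/side0.png

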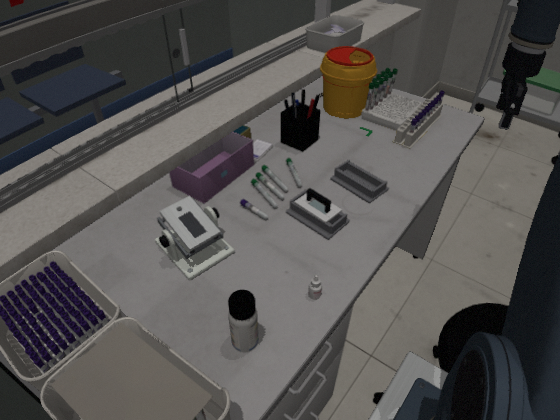

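View pics/wrist0.png

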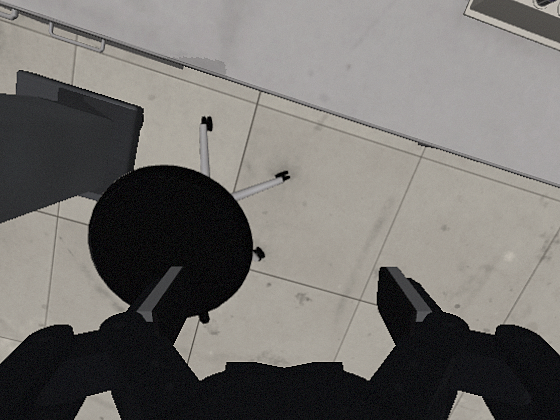

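```bash
python3 - <<'E'
from h import *
np.set_printoptions(precision=4,suppress=True)
a=cv2.imread('pics/scene0.png'); b=cv2.imread('pics/side0.png')
cv2.imwrite('pics/c1.png',cv2.resize(a[215:335,230:350],None,fx=5,fy=5,interpolation=cv2.INTER_CUBIC))
cv2.imwrite('pics/c2.png',cv2.resize(b[150:245,270:400],None,fx=6,fy=6,interpolation=cv2.INTER_CUBIC))
cv2.imwrite('pics/c3.png',cv2.resize(a[125:200,265:345],None,fx=7,fy=7,interpolation=cv2.INTER_CUBIC))
cv2.imwrite('pics/c4.png',cv2.resize(b[185:285,140:250],None,fx=6,fy=6,interpolation=cv2.INTER_CUBIC))
s=load('scene0');t=load('side0')
for n,u,v in [('carrier',279,248),('empty',295,308),('stand',306,172),('dropper',213,207),('strip',216,168)]: print(n,onz(s,u,v,0.0))
for n,u,v in [('carrier',318,212),('empty',360,180),('stand',195,240),('dropper',316,296),('strip',243,345)]: print(n,onz(t,u,v,0.0))
E
```

```text
carrier [ 0.4862 -0.3442 -0.    ]
empty [ 0.4646 -0.5234  0.    ]
stand [ 0.6546 -0.0913  0.    ]
dropper [ 0.3607 -0.1526  0.    ]
strip [0.4062 0.0033 0.    ]
carrier [ 0.4901 -0.3668  0.    ]
empty [ 0.4692 -0.5424  0.    ]
stand [ 0.6643 -0.1159  0.    ]
dropper [ 0.3554 -0.1553  0.    ]
strip [0.4016 0.0173 0.    ]
```

View pics/c1.png

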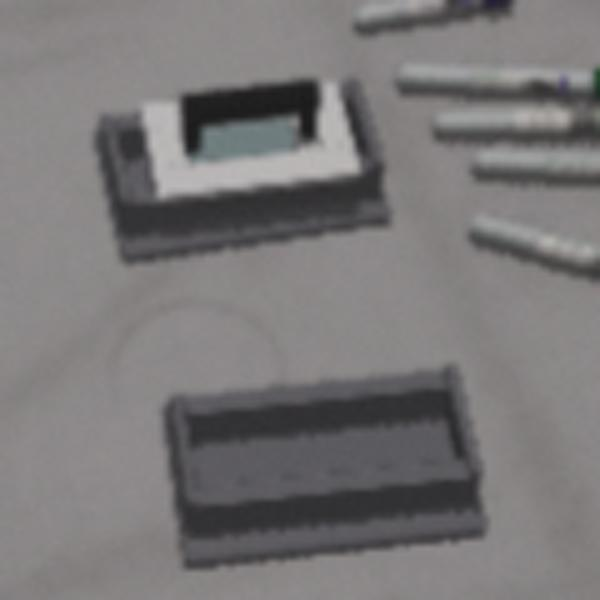

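View pics/c2.png

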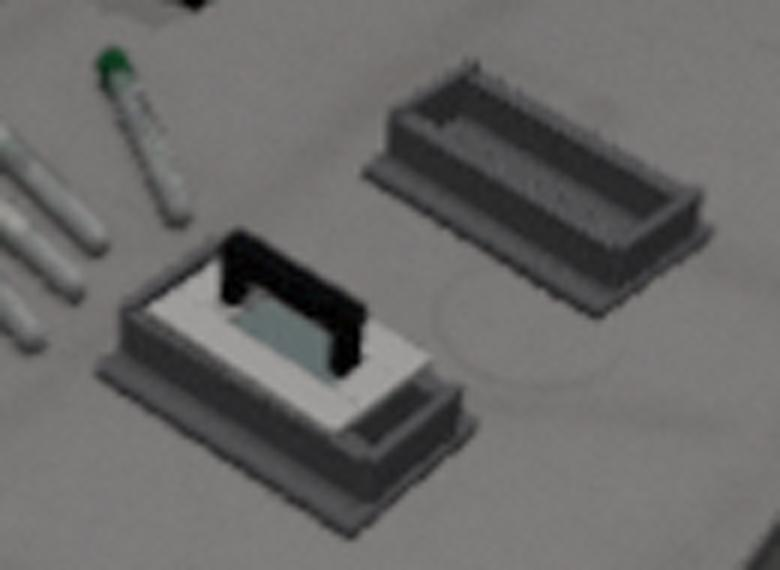

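View pics/c3.png

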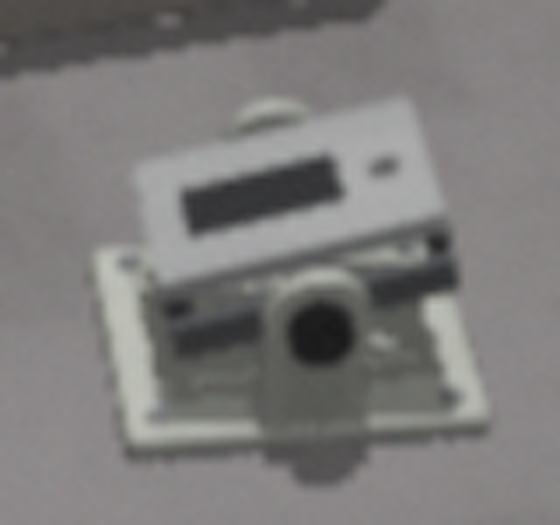

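View pics/c4.png

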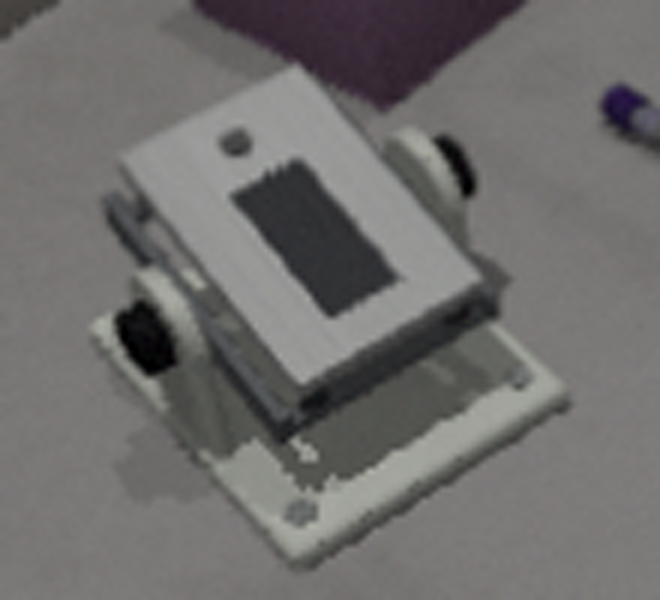

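```bash
python3 - <<'E'
from h import *
np.set_printoptions(precision=4,suppress=True)
s=load('scene0');t=load('side0')
f=lambda x,y,k,ou,ov:((x+.5)/k-.5+ou,(y+.5)/k-.5+ov)
print('plate scene z=.036')
P=[onz(s,*f(x,y,5,230,215),.036) for x,y in [(143,102),(160,198),(362,173),(343,86)]]; print(np.array(P),np.mean(P,0))
Q=[onz(t,*f(x,y,6,270,150),.036) for x,y in [(146,305),(340,436),(436,358),(240,230)]]; print(np.array(Q))
print('bar top scene')
for x,y in [(183,97),(318,82)]: print(onz(s,*f(x,y,5,230,215),.068))
for x,y in [(235,230),(368,305)]: print(onz(t,*f(x,y,6,270,150),.068))
# stage corners: tri
S=[(133,163),(160,285),(448,215),(408,97),(385,165),(182,190),(195,235),(343,198),(332,155)]
T=[(300,384),(485,290),(297,65),(120,158),(236,142),(333,316),(400,275),(300,160),(234,195)]
# match: scene corners: left-far(133,163), left-near(160,285), right-near, right-far
names=['lo_left(+y)','lo_right(-y)','hi_right','hi_left','hole','w lo+y','w lo-y','w hi-y','w hi+y']
for n,a,b in zip(names,S,T):
    X,e=tri(ray(s,*f(*a,7,265,125)),ray(t,*f(*b,6,140,185))); print(n,X,np.round(e,4))
E
```

```text
plate scene z=.036
[[ 0.4397 -0.3173  0.036 ]
 [ 0.4297 -0.3787  0.036 ]
 [ 0.528  -0.3929  0.036 ]
 [ 0.5387 -0.3368  0.036 ]] [ 0.484  -0.3564  0.036 ]
[[ 0.5396 -0.3324  0.036 ]
 [ 0.4367 -0.3158  0.036 ]
 [ 0.4301 -0.3757  0.036 ]
 [ 0.5361 -0.3944  0.036 ]]
bar top scene
[ 0.451  -0.3473  0.068 ]
[ 0.5165 -0.3574  0.068 ]
[ 0.517  -0.3602  0.068 ]
[ 0.4511 -0.3537  0.068 ]
lo_left(+y) [ 0.5967 -0.051   0.0733] [0.0005 0.0005]
lo_right(-y) [ 0.582  -0.1238  0.0695] [0.0011 0.0011]
hi_right [ 0.6938 -0.1471  0.0983] [0.0009 0.0009]
hi_left [ 0.7069 -0.0729  0.0989] [0.0009 0.0009]
hole [ 0.6837 -0.1067  0.0948] [0.0009 0.0009]
w lo+y [ 0.6081 -0.0779  0.077 ] [0.0002 0.0002]
w lo-y [ 0.6036 -0.1061  0.0769] [0.0002 0.0002]
w hi-y [ 0.662  -0.1168  0.0907] [0.0007 0.0007]
w hi+y [ 0.6677 -0.0899  0.0906] [0.0006 0.0006]
```

```bash
cat >> h.py <<'E'
from scipy.spatial.transform import Rotation as Rn
def frame(yaw,slope):
    c,s=np.cos(yaw),np.sin(yaw); x=np.array([c*np.cos(slope),s*np.cos(slope),np.sin(slope)]); y=np.array([-s,c,0]); return np.column_stack([x,y,np.cross(x,y)])
def toolR(C): # tool for carrier axes C
    return np.column_stack([-C[:,1],-C[:,2],C[:,0]])
def delta(p,R,o=None):
    o=o or robot.get_obs(); Rc=np.array(o['tcp_rot']); pc=np.array(o['ee_pos'])
    r=Rn.from_matrix(Rc.T@R).as_rotvec()
    print('clock',round(o['clock'],3),'pos',np.round(pc,4),'F',np.round(o['force'],2),'M',np.round(o['moment'],2),'w',round(o['gripper_width'],3))
    print('d tool now (units)',np.round(Rc.T@(p-pc)/.02,3),' d in target tool axes',np.round(R.T@(p-pc)/.02,3),'rot units',np.round(r/.5,3))
E
python3 - <<'E'
from h import *
delta(np.array([.485,-.356,.12]),toolR(frame(-.15,0)))
E
```

```text
clock 0.15 pos [ 0.1986 -0.6448  0.2417] F [0.18 0.37 0.13] M [ 0.01 -0.01  0.04] w 1.0
d tool now (units) [-9.579  6.093 17.936]  d in target tool axes [-16.418   6.083  12.001] rot units [ 0.001  0.898 -0.002]
```

>>> send_rows([
  {"ry": 0.225,"ty": 0.5},
  {"ry": 0.225,"ty": 0.5},
  {"ry": 0.225,"ty": 0.5},
  {"ry": 0.225,"ty": 0.5},
  {"tx": -1,"tz": 0.75,"ty": 0.2},
  {"tx": -1,"tz": 0.75,"ty": 0.2},
  {"tx": -1,"tz": 0.75,"ty": 0.2},
  {"tx": -1,"tz": 0.75,"ty": 0.2},
  {"tx": -1,"tz": 0.75,"ty": 0.2},
  {"tx": -1,"tz": 0.75,"ty": 0.2},
  {"tx": -1,"tz": 0.75,"ty": 0.2},
  {"tx": -1,"tz": 0.75,"ty": 0.2},
  {"tx": -1,"tz": 0.75,"ty": 0.2},
  {"tx": -1,"tz": 0.75,"ty": 0.2},
  {"tx": -1,"tz": 0.75,"ty": 0.2},
  {"tx": -1,"tz": 0.75,"ty": 0.2},
  {"tx": -1,"tz": 0.75,"ty": 0.2},
  {"tx": -1,"tz": 0.75,"ty": 0.2},
], claw=-1)

```text
invalid input at $.increments[0]: expected keys tx, ty, tz, rx, ry, rz
```

```bash
python3 - <<'E'
from h import *
delta(np.array([.485,-.356,.12]),toolR(frame(-.15,0)))
E
```

```text
clock 0.15 pos [ 0.1986 -0.6448  0.2417] F [0.18 0.37 0.13] M [ 0.01 -0.01  0.04] w 1.0
d tool now (units) [-9.579  6.093 17.936]  d in target tool axes [-16.418   6.083  12.001] rot units [ 0.001  0.898 -0.002]
```

All six keys are needed in each row.

>>> send_rows([
  {"tx": 0,"ty": 0.5,"tz": 0,"rx": 0,"ry": 0.225,"rz": 0},
  {"tx": 0,"ty": 0.5,"tz": 0,"rx": 0,"ry": 0.225,"rz": 0},
  {"tx": 0,"ty": 0.5,"tz": 0,"rx": 0,"ry": 0.225,"rz": 0},
  {"tx": 0,"ty": 0.5,"tz": 0,"rx": 0,"ry": 0.225,"rz": 0},
  {"tx": -1,"ty": 0.2,"tz": 0.75,"rx": 0,"ry": 0,"rz": 0},
  {"tx": -1,"ty": 0.2,"tz": 0.75,"rx": 0,"ry": 0,"rz": 0},
  {"tx": -1,"ty": 0.2,"tz": 0.75,"rx": 0,"ry": 0,"rz": 0},
  {"tx": -1,"ty": 0.2,"tz": 0.75,"rx": 0,"ry": 0,"rz": 0},
  {"tx": -1,"ty": 0.2,"tz": 0.75,"rx": 0,"ry": 0,"rz": 0},
  {"tx": -1,"ty": 0.2,"tz": 0.75,"rx": 0,"ry": 0,"rz": 0},
  {"tx": -1,"ty": 0.2,"tz": 0.75,"rx": 0,"ry": 0,"rz": 0},
  {"tx": -1,"ty": 0.2,"tz": 0.75,"rx": 0,"ry": 0,"rz": 0},
  {"tx": -1,"ty": 0.2,"tz": 0.75,"rx": 0,"ry": 0,"rz": 0},
  {"tx": -1,"ty": 0.2,"tz": 0.75,"rx": 0,"ry": 0,"rz": 0},
  {"tx": -1,"ty": 0.2,"tz": 0.75,"rx": 0,"ry": 0,"rz": 0},
  {"tx": -1,"ty": 0.2,"tz": 0.75,"rx": 0,"ry": 0,"rz": 0},
  {"tx": -1,"ty": 0.2,"tz": 0.75,"rx": 0,"ry": 0,"rz": 0},
  {"tx": -1,"ty": 0.2,"tz": 0.75,"rx": 0,"ry": 0,"rz": 0},
], claw=-1)

```text
clock: 1.65
ee_pos: [0.4569, -0.3986, 0.136]
tcp_rot: [[-0.186, -0.009, 0.983], [-0.983, 0.004, -0.186], [-0.002, -1.0, -0.009]]
force: [0.0, -1.2, 0.5]
gripper_width: 0.998
```

```bash
python3 - <<'E'
from h import *
s=snap('wrist','w1')
delta(np.array([.485,-.356,.12]),toolR(frame(-.15,0)))
E
```

```text
clock 1.7 pos [ 0.462  -0.3931  0.1349] F [5.17 4.05 0.17] M [ 0.26 -0.27 -0.01] w 0.995
d tool now (units) [-2.027  0.753  0.804]  d in target tool axes [-2.007  0.747  0.86 ] rot units [ 0.016 -0.061 -0.013]
```

View pics/w1.png

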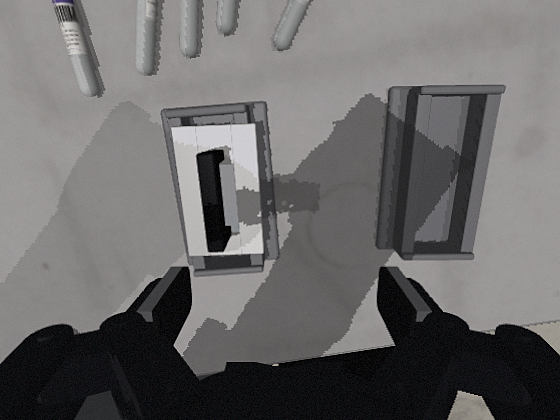

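```bash
python3 - <<'E'
from h import *
np.set_printoptions(precision=4,suppress=True)
s=load('w1')
I=s['pixels']; g=cv2.cvtColor(I,cv2.COLOR_RGB2GRAY); hsv=cv2.cvtColor(I,cv2.COLOR_RGB2HSV)
m=((g>200)).astype(np.uint8); m[:100]=0;m[280:]=0;m[:,:150]=0;m[:,300:]=0
m=cv2.morphologyEx(m,cv2.MORPH_CLOSE,np.ones((25,25)))
c=max(cv2.findContours(m,0,2)[0],key=cv2.contourArea); h=cv2.convexHull(c)
q=cv2.approxPolyDP(h,6,True)[:,0]; print(q)
P=np.array([onz(s,u,v,.036) for u,v in q]);print(P,P.mean(0))
# bar top black
b=(g<40).astype(np.uint8); b[:140]=0;b[260:]=0;b[:,:180]=0;b[:,250:]=0
c=max(cv2.findContours(b,0,2)[0],key=cv2.contourArea);print(cv2.minAreaRect(c),cv2.boxPoints(cv2.minAreaRect(c)))
for u,v in [(197,153),(209,251),(221,150),(228,245)]: print(onz(s,u,v,.068))
delta(np.array([.485,-.356,.12]),toolR(frame(-.16,0)))
E
```

```text
[[257 190]
 [197 179]
 [172 128]
 [253 124]]
[[ 0.4811 -0.3821  0.036 ]
 [ 0.4975 -0.34    0.036 ]
 [ 0.5361 -0.3324  0.036 ]
 [ 0.5282 -0.3894  0.036 ]] [ 0.5107 -0.361   0.036 ]
((214.1787872314453, 200.5787353515625), (100.92063903808594, 26.644899368286133), 84.52262878417969) [[196.1006 151.6205]
 [222.6238 149.0771]
 [232.257  249.537 ]
 [205.7337 252.0803]]
[ 0.5178 -0.3543  0.068 ]
[ 0.4519 -0.3448  0.068 ]
[ 0.5168 -0.3695  0.068 ]
[ 0.4538 -0.3587  0.068 ]
clock 1.7 pos [ 0.462  -0.3931  0.1349] F [5.17 4.05 0.17] M [ 0.26 -0.27 -0.01] w 0.995
d tool now (units) [-2.027  0.753  0.804]  d in target tool axes [-2.015  0.747  0.84 ] rot units [ 0.016 -0.041 -0.013]
```

>>> send_rows([
  {"tx": -1,"ty": 0.3,"tz": 0.4,"rx": 0,"ry": -0.03,"rz": 0},
  {"tx": -0.9,"ty": 0.5,"tz": 0.4,"rx": 0.01,"ry": -0.03,"rz": -0.01},
  {"tx": 0,"ty": 1,"tz": 0,"rx": 0,"ry": 0,"rz": 0},
  {"tx": 0,"ty": 1,"tz": 0,"rx": 0,"ry": 0,"rz": 0},
  {"tx": 0,"ty": 0.6,"tz": 0,"rx": 0,"ry": 0,"rz": 0},
  {"tx": 0,"ty": 0,"tz": 0,"rx": 0,"ry": 0,"rz": 0},
])

```text
clock: 2.2
ee_pos: [0.4892, -0.3523, 0.064]
tcp_rot: [[-0.14, -0.0, 0.99], [-0.99, 0.003, -0.14], [-0.003, -1.0, -0.001]]
force: [-0.4, 0.8, -0.5]
gripper_width: 0.998
```

```bash
python3 - <<'E'
from h import *
delta(np.array([.485,-.356,.054]),toolR(frame(-.15,0)))
E
```

```text
clock 2.2 pos [ 0.4892 -0.3523  0.064 ] F [-0.39  0.83 -0.46] M [-0.01  0.03  0.04] w 0.998
d tool now (units) [ 0.212  0.5   -0.181]  d in target tool axes [ 0.212  0.5   -0.179] rot units [ 0.001  0.019 -0.006]
```

>>> send_rows([
  {"tx": 0.2,"ty": 0.45,"tz": -0.18,"rx": 0,"ry": 0.02,"rz": -0.005},
  {"tx": 0,"ty": 0.1,"tz": 0,"rx": 0,"ry": 0,"rz": 0},
  {"tx": 0,"ty": 0,"tz": 0,"rx": 0,"ry": 0,"rz": 0},
])

```text
clock: 2.45
ee_pos: [0.4844, -0.3565, 0.0524]
tcp_rot: [[-0.151, -0.001, 0.989], [-0.989, 0.0, -0.151], [-0.0, -1.0, -0.001]]
force: [0.1, 0.6, -0.1]
gripper_width: 1.001
```

```bash
python3 - <<'E'
from h import *
delta(np.array([.485,-.356,.054]),toolR(frame(-.15,0)))
E
```

```text
clock 2.45 pos [ 0.4844 -0.3565  0.0524] F [ 0.05  0.63 -0.12] M [ 0.01 -0.05 -0.  ] w 1.001
d tool now (units) [-0.03  -0.081  0.026]  d in target tool axes [-0.03  -0.081  0.026] rot units [ 0.003 -0.003 -0.   ]
```

>>> send_rows([
  {"tx": 0,"ty": -0.07,"tz": 0,"rx": 0,"ry": 0,"rz": 0},
  {"tx": 0,"ty": 0,"tz": 0,"rx": 0,"ry": 0,"rz": 0},
  {"tx": 0,"ty": 0,"tz": 0,"rx": 0,"ry": 0,"rz": 0},
  {"tx": 0,"ty": 0,"tz": 0,"rx": 0,"ry": 0,"rz": 0},
  {"tx": 0,"ty": 0,"tz": 0,"rx": 0,"ry": 0,"rz": 0},
  {"tx": 0,"ty": 0,"tz": 0,"rx": 0,"ry": 0,"rz": 0},
  {"tx": 0,"ty": 0,"tz": 0,"rx": 0,"ry": 0,"rz": 0},
  {"tx": 0,"ty": 0,"tz": 0,"rx": 0,"ry": 0,"rz": 0},
], claw=1)

```text
clock: 3.12
ee_pos: [0.4851, -0.3583, 0.0571]
tcp_rot: [[-0.153, 0.003, 0.988], [-0.988, -0.002, -0.153], [0.002, -1.0, 0.003]]
force: [-0.4, 0.2, -1.6]
gripper_width: 0.129
```

```bash
python3 - <<'E'
from h import *
delta(np.array([.485,-.356,.054]),toolR(frame(-.15,0)))
E
```

```text
clock 3.117 pos [ 0.4851 -0.3583  0.0571] F [-0.4   0.17 -1.63] M [-0.01 -0.02  0.02] w 0.129
d tool now (units) [-0.115  0.154 -0.023]  d in target tool axes [-0.115  0.155 -0.022] rot units [-0.006 -0.007  0.004]
```

>>> send_rows([
  {"tx": 0,"ty": -0.5,"tz": 0,"rx": 0,"ry": 0,"rz": 0},
  {"tx": 0,"ty": -1,"tz": 0,"rx": 0,"ry": 0,"rz": 0},
  {"tx": 0,"ty": -1,"tz": 0,"rx": 0,"ry": 0,"rz": 0},
  {"tx": 0,"ty": -1,"tz": 0,"rx": 0,"ry": 0,"rz": 0},
  {"tx": 0,"ty": -1,"tz": 0,"rx": 0,"ry": 0,"rz": 0},
  {"tx": 0,"ty": -0.5,"tz": 0,"rx": 0,"ry": 0,"rz": 0.2},
  {"tx": 0,"ty": 0,"tz": 0,"rx": 0,"ry": 0,"rz": 0.25},
  {"tx": 0,"ty": 0,"tz": 0,"rx": 0,"ry": 0,"rz": 0.25},
  {"tx": 0,"ty": 0,"tz": 0,"rx": 0,"ry": 0,"rz": 0.25},
  {"tx": 0,"ty": 0,"tz": 0,"rx": 0,"ry": 0,"rz": 0.2},
])

```text
clock: 3.95
ee_pos: [0.4909, -0.3491, 0.173]
tcp_rot: [[-0.102, 0.085, 0.991], [-0.827, 0.546, -0.132], [-0.552, -0.833, 0.015]]
force: [-0.4, -0.0, -1.3]
gripper_width: 0.129
```

```bash
python3 - <<'E'
from h import *
s=snap('side','s2')
print(robot.get_obs()['tcp_rot'])
delta(np.array([.485,-.356,.054]),toolR(frame(-.15,0)))
c=proj(s,robot.get_obs()['ee_pos']); print(c)
u,v=int(c[0]),int(c[1]); cv2.imwrite('pics/s2c.png',cv2.resize(s['pixels'][max(v-60,0):v+60,u-70:u+70,::-1],None,fx=5,fy=5,interpolation=cv2.INTER_CUBIC))
E
```

```text
[[-0.1091629   0.08479581  0.99040049]
 [-0.82310422  0.55089551 -0.13788975]
 [-0.55729966 -0.83025526  0.00965844]]
clock 4.0 pos [ 0.4884 -0.3521  0.1702] F [-3.61 -3.57 -3.72] M [-1.01  0.29  0.1 ] w 0.129
d tool now (units) [ 3.417  4.7   -0.196]  d in target tool axes [ 0.22   5.808 -0.137] rot units [-0.012  0.028 -1.182]
[319.73945539 158.4616913 ]
```

View pics/s2c.png

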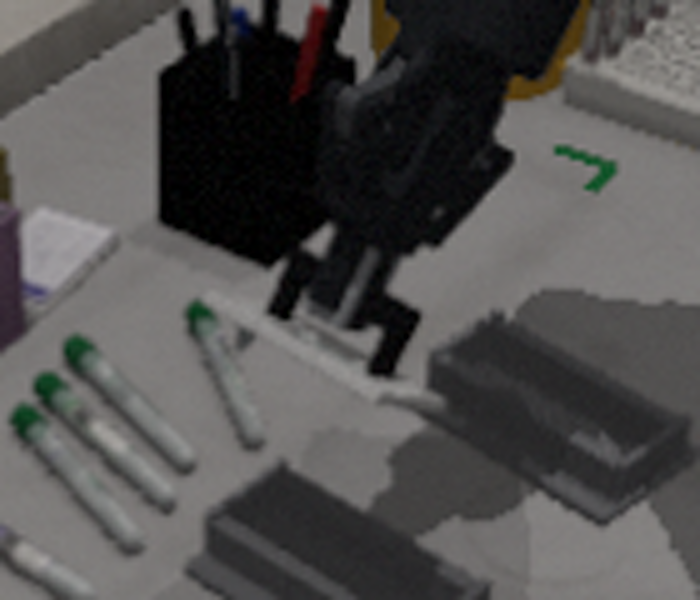

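```bash
python3 - <<'E'
from h import *
s=load('s2'); o=robot.get_obs(); R=np.array(o['tcp_rot']);p=np.array(o['ee_pos'])
for sx in(1,-1):
  for off in (.0275,.0195+.008+.016): print(sx, proj(s,p+R@np.array([0,off-.0,sx*.04])), (proj(s,p+R@np.array([0,off,sx*.04]))-[249,98])*5)
I=s['pixels'][130:200,280:360,::-1]; cv2.imwrite('pics/s2d.png',cv2.resize(I,None,fx=10,fy=8,interpolation=cv2.INTER_CUBIC))
E
```

```text
1 [300.96532134 162.08767577] [259.82660668 320.43837886]
1 [298.02073424 168.5447489 ] [245.1036712  352.72374448]
-1 [328.43468786 178.08818194] [397.1734393  400.44090971]
-1 [325.21525672 184.77360729] [381.07628362 433.86803646]
```

View pics/s2d.png

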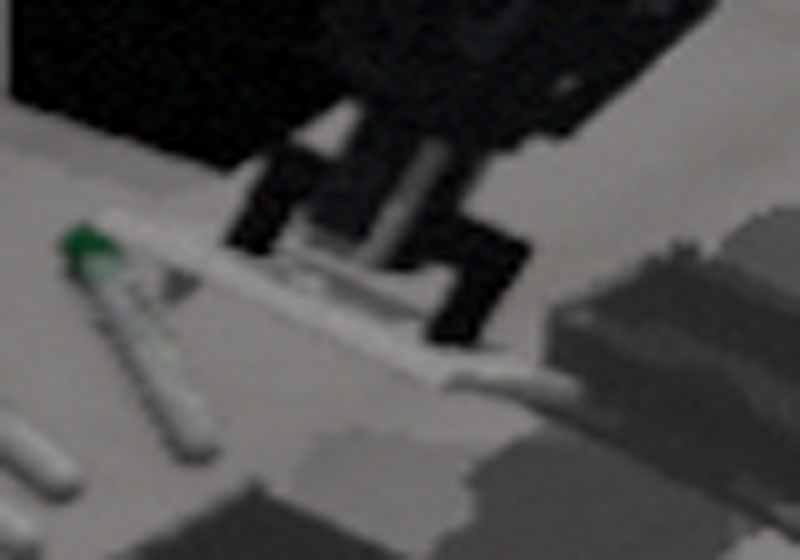

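```bash
cat > stage.py <<'E'
from h import *
np.set_printoptions(precision=4,suppress=True)
def kabsch(M,W,w=None):
    M=np.array(M);W=np.array(W); R,_=Rn.align_vectors(W-W.mean(0),M-M.mean(0)); R=R.as_matrix(); return R,W.mean(0)-R@M.mean(0)
E
python3 - <<'E'
from stage import *
W=[[.5967,-.051,.0733],[.582,-.1238,.0695],[.6938,-.1471,.0983],[.7069,-.0729,.0989],[.6837,-.1067,.0948]]
M=[[-.058,.038,0],[-.058,-.038,0],[.058,-.038,0],[.058,.038,0],[.04,0,0]]
R,t=kabsch(M,W); print(R,t, (np.array(W)-(np.array(M)@R.T+t))*1000)
yaw=np.arctan2(R[1,0],R[0,0]);sl=np.arcsin(R[2,0]);print(yaw,sl,'roll',R[2,1])
F=frame(yaw,sl); print('hole',t+F@[.04,0,0])
delta(t+F[:,2]*(.0271+.016+.035),toolR(F))
E
```

```text
[[ 0.953   0.1905 -0.2356]
 [-0.1923  0.9812  0.0155]
 [ 0.2341  0.0306  0.9717]] [ 0.645  -0.0988  0.0851] [[-0.2595 -0.6772  0.6295]
 [-0.4836  1.0952 -0.8479]
 [ 0.7676  0.1006  0.7961]
 [-0.6083 -0.2719 -0.9264]
 [ 0.5838 -0.2468  0.3487]]
-0.19909646892015728 0.2362961789667248 roll 0.030559931994865893
hole [ 0.6831 -0.1065  0.0945]
clock 4.0 pos [ 0.4884 -0.3521  0.1702] F [-3.61 -3.57 -3.72] M [-1.01  0.29  0.1 ] w 0.129
d tool now (units) [-11.076   8.045   5.093]  d in target tool axes [-13.964   1.441   4.032] rot units [ 0.476 -0.017 -1.192]
```

>>> send_rows([
  {"tx": 0,"ty": 0,"tz": 0,"rx": 0.08,"ry": 0,"rz": -0.2},
  {"tx": 0,"ty": 0,"tz": 0,"rx": 0.08,"ry": 0,"rz": -0.2},
  {"tx": 0,"ty": 0,"tz": 0,"rx": 0.08,"ry": 0,"rz": -0.2},
  {"tx": 0,"ty": 0,"tz": 0,"rx": 0.08,"ry": 0,"rz": -0.2},
  {"tx": 0,"ty": 0,"tz": 0,"rx": 0.08,"ry": 0,"rz": -0.2},
  {"tx": -0.5,"ty": 0,"tz": 0.1,"rx": 0.08,"ry": 0,"rz": -0.19},
  {"tx": -1,"ty": 0,"tz": 0.2,"rx": 0,"ry": 0,"rz": 0},
  {"tx": -1,"ty": 0,"tz": 0.2,"rx": 0,"ry": 0,"rz": 0},
  {"tx": -1,"ty": 0,"tz": 0.2,"rx": 0,"ry": 0,"rz": 0},
  {"tx": -1,"ty": 0,"tz": 0.2,"rx": 0,"ry": 0,"rz": 0},
  {"tx": -1,"ty": 0,"tz": 0.2,"rx": 0,"ry": 0,"rz": 0},
  {"tx": -1,"ty": 0,"tz": 0.2,"rx": 0,"ry": 0,"rz": 0},
  {"tx": -1,"ty": 0,"tz": 0.2,"rx": 0,"ry": 0,"rz": 0},
  {"tx": -1,"ty": 0,"tz": 0.2,"rx": 0,"ry": 0,"rz": 0},
  {"tx": -1,"ty": 0,"tz": 0.2,"rx": 0,"ry": 0,"rz": 0},
  {"tx": -1,"ty": 0,"tz": 0.2,"rx": 0,"ry": 0,"rz": 0},
  {"tx": -1,"ty": 0,"tz": 0.2,"rx": 0,"ry": 0,"rz": 0},
  {"tx": -0.8,"ty": 0,"tz": 0.2,"rx": 0,"ry": 0,"rz": 0},
])

```text
clock: 5.5
ee_pos: [0.5853, -0.1153, 0.1855]
tcp_rot: [[-0.216, 0.248, 0.944], [-0.976, -0.086, -0.201], [0.032, -0.965, 0.261]]
force: [0.2, -0.2, -1.9]
gripper_width: 0.125
```

```bash
cat >> stage.py <<'E'
T0=np.array([.645,-.0988,.0851]); F0=frame(-.199,.2363)
def tgt(h,dx=0,dy=0): # face height h above stage
    return T0+F0@np.array([dx,dy,.0271+h]), toolR(F0)
E
python3 - <<'E'
from stage import *
delta(*tgt(.051,-.02))
E
```

```text
clock 5.5 pos [ 0.5853 -0.1153  0.1855] F [ 0.21 -0.18 -1.87] M [0.09 0.3  0.05] w 0.125
d tool now (units) [-1.461  1.585  0.452]  d in target tool axes [-1.399  1.622  0.511] rot units [-0.055 -0.022  0.071]
```

>>> send_rows([
  {"tx": -0.8,"ty": 0.5,"tz": 0.2,"rx": -0.03,"ry": -0.01,"rz": 0.035},
  {"tx": -0.5,"ty": 0.5,"tz": 0.25,"rx": -0.025,"ry": -0.01,"rz": 0.035},
  {"tx": 0,"ty": 0.2,"tz": 0,"rx": 0,"ry": 0,"rz": 0},
  {"tx": 0,"ty": 0,"tz": 0,"rx": 0,"ry": 0,"rz": 0},
  {"tx": 0,"ty": 0,"tz": 0,"rx": 0,"ry": 0,"rz": 0},
])

```text
clock: 5.92
ee_pos: [0.6077, -0.085, 0.1639]
tcp_rot: [[-0.187, 0.232, 0.955], [-0.982, -0.04, -0.183], [-0.004, -0.972, 0.235]]
force: [0.3, -0.3, -0.6]
gripper_width: 0.125
```

```bash
python3 - <<'E'
from stage import *
for n in ('wrist','scene','side'): snap(n,n+'3')
delta(*tgt(.051,-.02))
a=cv2.imread('pics/scene3.png'); b=cv2.imread('pics/side3.png')
cv2.imwrite('pics/c1.png',cv2.resize(a[105:205,255:355],None,fx=6,fy=6,interpolation=cv2.INTER_CUBIC))
cv2.imwrite('pics/c2.png',cv2.resize(b[165:285,140:260],None,fx=5,fy=5,interpolation=cv2.INTER_CUBIC))
E
```

```text
clock 6.067 pos [ 0.6074 -0.0856  0.1644] F [ 0.73  0.28 -1.35] M [ 0.07  0.29 -0.  ] w 0.123
d tool now (units) [ 0.279  0.41  -0.015]  d in target tool axes [ 0.277  0.412 -0.012] rot units [-0.003  0.017 -0.013]
```

View pics/wrist3.png

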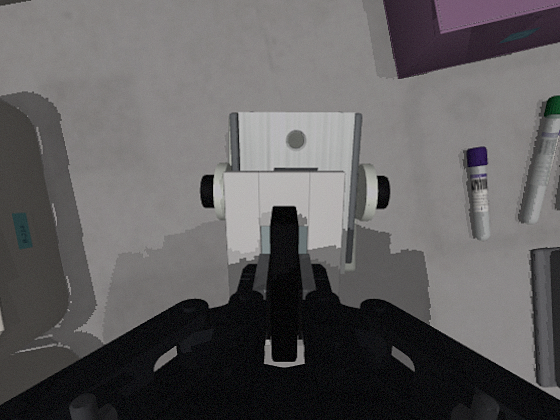

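View pics/c1.png

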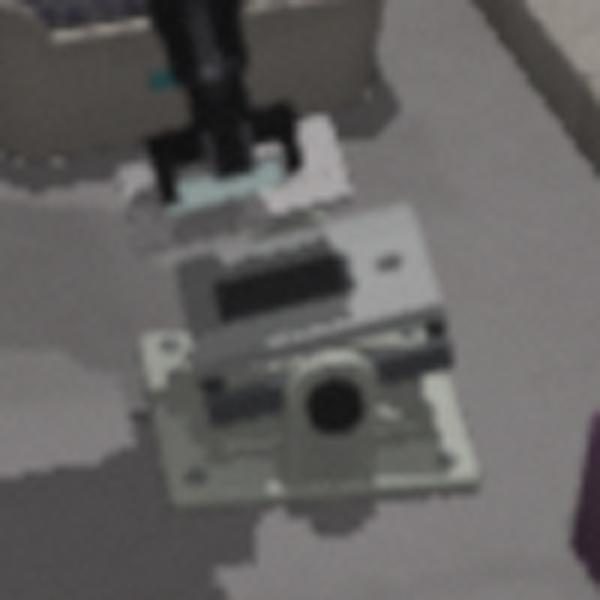

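View pics/c2.png

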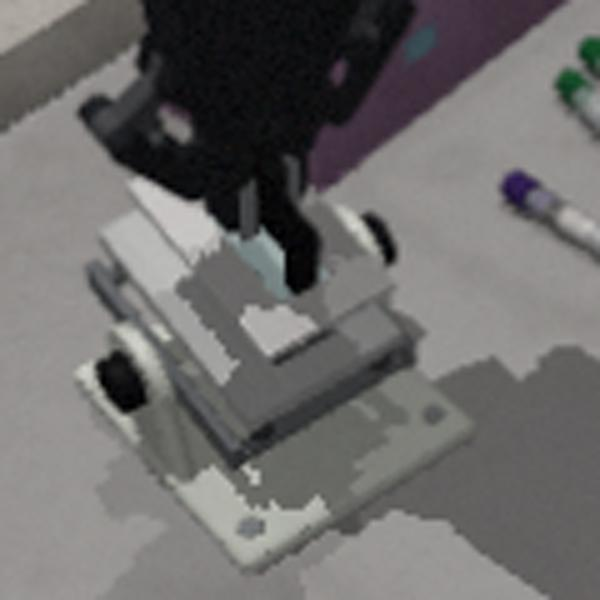

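```bash
python3 - <<'E'
from stage import *
s=load('wrist3'); I=s['pixels'][100:200,215:375,::-1]; cv2.imwrite('pics/w3c.png',cv2.resize(I,None,fx=5,fy=5,interpolation=cv2.INTER_NEAREST))
g=cv2.cvtColor(s['pixels'],cv2.COLOR_RGB2GRAY)[125:155,280:312]; m=(g<165).astype(np.uint8)
print(g[::3,::3]); 
c=max(cv2.findContours(m,0,2)[0],key=cv2.contourArea); print(cv2.fitEllipse(c)); M=cv2.moments(m,True); print(280+M['m10']/M['m00'],125+M['m01']/M['m00'])
E
```

```text
[[187 180 176 179 184 180 175 182 183 177 176]
 [181 183 176 178 183 180 181 179 179 179 177]
 [181 180 178 178 116  97 107 133 182 179 180]
 [177 182 183 113  97 100 100  97 142 178 176]
 [182 182 151  97 101  99  97  97 120 182 178]
 [181 184 140  95  96  99 103 102 126 176 177]
 [182 180 147  99 101 100  99 102 135 181 177]
 [182 180 172 136  89  96  94 119 156 181 180]
 [182 183 176 173 153 149 155 166 181 177 177]
 [182 179 171 175 180 178 178 182 179 176 173]]
((15.643463134765625, 14.737459182739258), (20.398609161376953, 20.888816833496094), 20.41358757019043)
295.6676056338028 139.88450704225352
```

View pics/w3c.png

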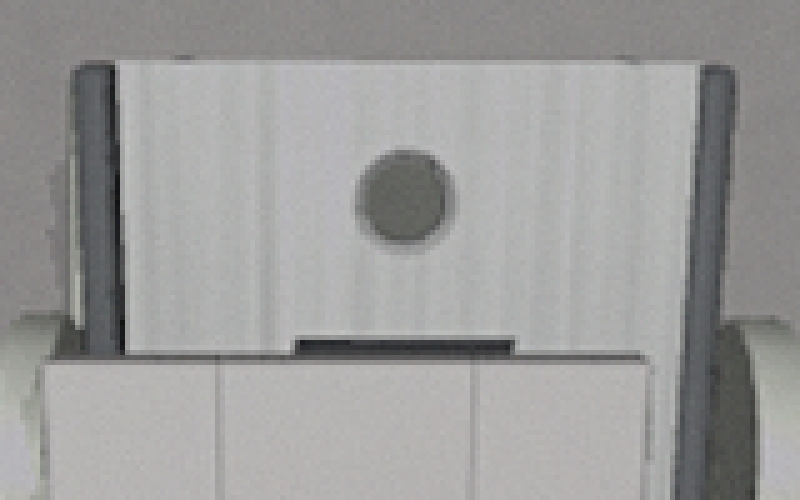

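```bash
python3 - <<'E'
from stage import *
s=load('wrist3'); o=robot.get_obs(); R=np.array(o['tcp_rot']);p=np.array(o['ee_pos'])
def plane(u,v,q,n):
    a,d=ray(s,u,v); return a+d*(np.dot(q-a,n)/np.dot(d,n))
tool=lambda X:R.T@(X-p)*1000
for u,v in [(223.5,171.9),(344.5,171.9)]: print('plate corner tool mm',tool(plane(u,v,p+R@[0,.0211,0],R[:,1])))
for n,u,v in [('hole',295.8,139.7),('tl',237.9,112),('tr',355.3,112.2)]:
    X=plane(u,v,T0,F0[:,2]); print(n,X,'stage mm',F0.T@(X-T0)*1000,'tool',tool(X))
print('est hole tool',tool(T0+F0@[.04,0,0]))
# triangulate hole wrist w/ scene/side
f=lambda x,y,k,ou,ov:((x+.5)/k-.5+ou,(y+.5)/k-.5+ov)
r=[ray(s,295.8,139.7),ray(load('scene0'),*f(385,165,7,265,125)),ray(load('side0'),*f(236,142,6,140,185)),ray(load('scene3'),*f(388,262,6,255,105))]
print(tri(*r), tri(r[0],r[1]),tri(r[0],r[2]))
E
```

```text
plate corner tool mm [-30.4343  21.1     47.9231]
plate corner tool mm [28.4463 21.1    47.9794]
hole [ 0.6828 -0.1069  0.0944] stage mm [39.7729 -0.4153  0.    ] tool [ 7.0128 86.3771 59.3683]
tl [ 0.707  -0.0724  0.0985] stage mm [57.1602 38.0954  0.    ] tool [-31.3463  86.6459  77.0854]
tr [ 0.6923 -0.1483  0.0986] stage mm [ 57.7466 -39.1597   0.    ] tool [45.9093 86.1513 77.0089]
est hole tool [ 6.5995 86.38   59.599 ]
(array([ 0.683 , -0.1068,  0.0946]), [0.0002474464020716144, 0.0003600379391050178, 0.0015123196422527278, 0.0010749357686806876]) (array([ 0.6829, -0.1069,  0.0943]), [9.679662391175303e-05, 9.679662391165797e-05]) (array([ 0.6828, -0.1062,  0.0965]), [0.0006131123593766391, 0.0006131123593764755])
```

>>> send_rows([
  {"tx": 0.2,"ty": 0.3,"tz": 0.5,"rx": 0,"ry": 0.01,"rz": -0.01},
  {"tx": 0.18,"ty": 0.5,"tz": 0.4,"rx": 0,"ry": 0,"rz": 0},
  {"tx": 0,"ty": 0.5,"tz": 0.1,"rx": 0,"ry": 0,"rz": 0},
  {"tx": 0,"ty": 0.3,"tz": 0,"rx": 0,"ry": 0,"rz": 0},
  {"tx": 0,"ty": 0,"tz": 0,"rx": 0,"ry": 0,"rz": 0},
  {"tx": 0,"ty": 0,"tz": 0,"rx": 0,"ry": 0,"rz": 0},
])

```text
clock: 6.57
ee_pos: [0.6343, -0.1025, 0.1356]
tcp_rot: [[-0.198, 0.232, 0.952], [-0.98, -0.048, -0.193], [0.001, -0.972, 0.236]]
force: [0.4, -0.4, -0.9]
gripper_width: 0.127
```

```bash
python3 - <<'E'
from stage import *
for n in ('wrist','scene','side'): snap(n,n+'4')
delta(*tgt(.024))
a=cv2.imread('pics/scene4.png'); b=cv2.imread('pics/side4.png')
cv2.imwrite('pics/c1.png',cv2.resize(a[115:195,265:345],None,fx=7,fy=7,interpolation=cv2.INTER_CUBIC))
cv2.imwrite('pics/c2.png',cv2.resize(b[175:275,140:240],None,fx=6,fy=6,interpolation=cv2.INTER_CUBIC))
I=load('wrist4')['pixels'][100:220,210:370,::-1]; cv2.imwrite('pics/w4c.png',cv2.resize(I,None,fx=5,fy=5,interpolation=cv2.INTER_NEAREST))
E
```

```text
clock 6.717 pos [ 0.6343 -0.1022  0.1365] F [ 0.29 -0.34 -1.52] M [0.05 0.29 0.01] w 0.127
d tool now (units) [-0.27   0.055 -0.125]  d in target tool axes [-0.27   0.056 -0.125] rot units [-0.007 -0.     0.001]
```

View pics/w4c.png

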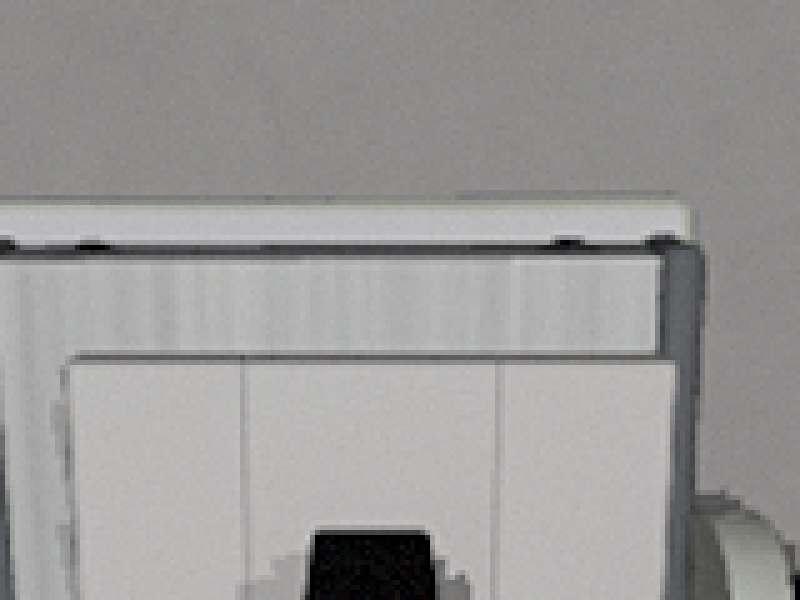

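View pics/c1.png

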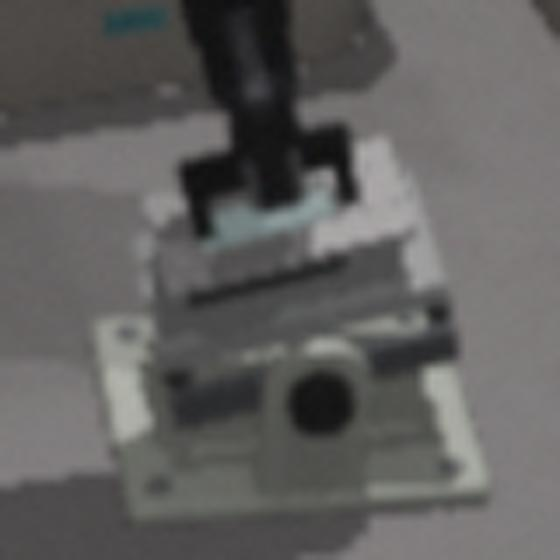

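View pics/c2.png

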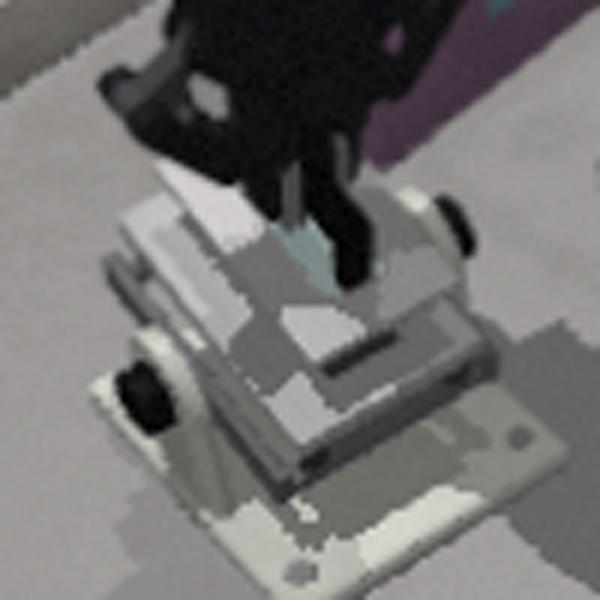

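```bash
python3 - <<'E'
from stage import *
I=load('wrist4')['pixels'][130:190,185:265,::-1]; cv2.imwrite('pics/w4d.png',cv2.resize(I,None,fx=8,fy=8,interpolation=cv2.INTER_NEAREST))
E
```

```text
(no output)
```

View pics/w4d.png

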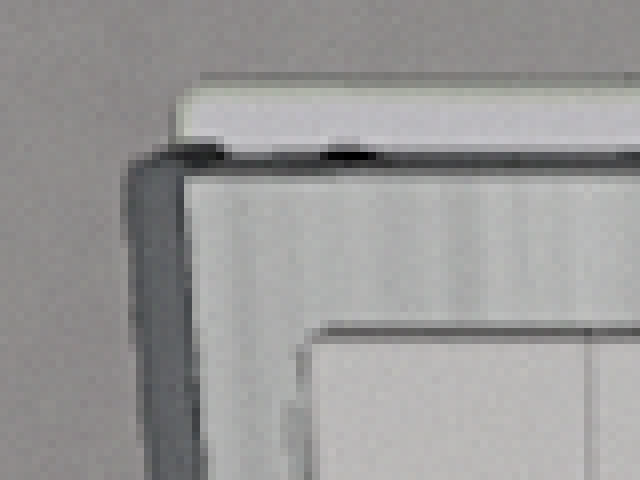

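```bash
cat > rel.py <<'E'
from stage import *
def rel(name,o,pl,pr,sl,sr):
    s=load(name); R=np.array(o['tcp_rot']);p=np.array(o['ee_pos'])
    def plane(u,v,q,n):
        a,d=ray(s,u,v); return a+d*(np.dot(q-a,n)/np.dot(d,n))
    tool=lambda X:R.T@(X-p)*1000
    A=[tool(plane(*q,p+R@[0,.0211,0],R[:,1])) for q in (pl,pr)]
    B=[tool(plane(*q,T0,F0[:,2])) for q in (sl,sr)]
    print('plate',A,'w',A[1][0]-A[0][0]);print('stage',B,'w',B[1][0]-B[0][0])
    for k in(1,0):
        # k: rescale to true widths about camera centre
        C=R.T@(np.array(s['cam_to_world'])[:3,3]-p)*1000
        a,b=np.mean(A,0),np.mean(B,0)
        if k: a=C+(a-C)*60/(A[1][0]-A[0][0]); b=C+(b-C)*76/(B[1][0]-B[0][0])
        print('scaled' if k else 'raw','need tool move x,y(gap),z mm:',(b-a)[0],(b-a)[1]-6,(b-a)[2]-8)
E
python3 - <<'E'
from rel import *
o=robot.get_obs()
rel('wrist4',o,(224,171.9),(345.2,172),(208,151.7),(342,151.2))
E
```

```text
plate [array([-29.0961,  21.1   ,  47.8396]), array([29.755 , 21.1   , 47.7573])] w 58.85116288956181
stage [array([-43.5474,  52.3724,  54.4829]), array([33.4044, 52.4215, 54.7343])] w 76.95178404945412
scaled need tool move x,y(gap),z mm: -5.35190360563743 20.043614420704472 -0.495516217622594
raw need tool move x,y(gap),z mm: -5.400986148013587 25.296953819273703 -1.189859342181343
```

>>> send_rows([
  {"tx": -0.15,"ty": 0,"tz": -0.04,"rx": -0.007,"ry": 0,"rz": 0},
  {"tx": -0.08,"ty": 0,"tz": 0,"rx": 0,"ry": 0,"rz": 0},
  {"tx": 0,"ty": 0,"tz": 0,"rx": 0,"ry": 0,"rz": 0},
  {"tx": 0,"ty": 0,"tz": 0,"rx": 0,"ry": 0,"rz": 0},
])

```text
clock: 7.05
ee_pos: [0.6346, -0.0962, 0.1374]
tcp_rot: [[-0.197, 0.23, 0.953], [-0.98, -0.046, -0.192], [-0.0, -0.972, 0.235]]
force: [0.5, 0.5, -1.1]
gripper_width: 0.131
```

```bash
python3 - <<'E'
from rel import *
s=snap('wrist','w5'); np.save('pics/w5o.npy',robot.get_obs(),allow_pickle=True)
delta(*tgt(.024))
I=s['pixels'][120:220,205:365,::-1]; cv2.imwrite('pics/w5c.png',cv2.resize(I,None,fx=5,fy=5,interpolation=cv2.INTER_NEAREST))
E
```

```text
clock 7.1 pos [ 0.6346 -0.0962  0.1375] F [-0.88  1.08 -1.15] M [ 0.09  0.31 -0.09] w 0.127
d tool now (units) [ 0.026  0.117 -0.094]  d in target tool axes [ 0.026  0.117 -0.094] rot units [-0.002  0.001 -0.001]
```

View pics/w5c.png

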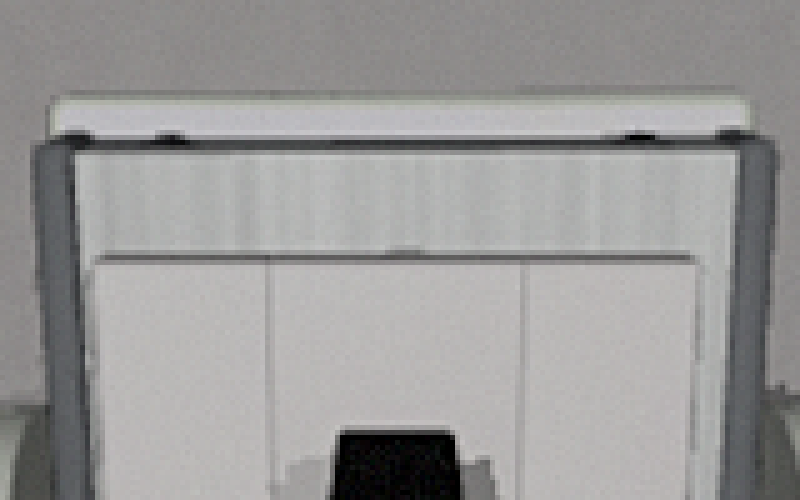

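```bash
python3 - <<'E'
from rel import *
o=np.load('pics/w5o.npy',allow_pickle=True).item()
rel('w5',o,(223.9,172),(344.1,172),(220.1,150.2),(352.7,150.2))
E
```

```text
plate [array([-29.5807,  21.1   ,  47.7769]), array([29.0971, 21.1   , 47.7652])] w 58.67780885055046
stage [array([-37.2334,  53.4946,  55.2944]), array([39.6234, 53.4717, 55.284 ])] w 76.85673125911322
scaled need tool move x,y(gap),z mm: 1.4129220903140052 20.8548479610879 0.2578785796606127
raw need tool move x,y(gap),z mm: 1.436824013999372 26.38317948936205 -0.48183977707732595
```

>>> send_rows([
  {"tx": 0.05,"ty": 0.15,"tz": -0.02,"rx": 0,"ry": 0,"rz": 0},
  {"tx": 0,"ty": 0.15,"tz": 0,"rx": 0,"ry": 0,"rz": 0},
  {"tx": 0,"ty": 0.1,"tz": 0,"rx": 0,"ry": 0,"rz": 0},
  {"tx": 0,"ty": 0,"tz": 0,"rx": 0,"ry": 0,"rz": 0},
])

```text
clock: 7.43
ee_pos: [0.6361, -0.0975, 0.1292]
tcp_rot: [[-0.197, 0.231, 0.953], [-0.98, -0.046, -0.191], [-0.0, -0.972, 0.236]]
force: [-1.1, -0.3, -1.4]
gripper_width: 0.125
```

```bash
python3 - <<'E'
from rel import *
s=snap('wrist','w6'); np.save('pics/w6o.npy',robot.get_obs(),allow_pickle=True)
delta(*tgt(.014))
I=s['pixels'][120:220,205:365,::-1]; cv2.imwrite('pics/w6c.png',cv2.resize(I,None,fx=5,fy=5,interpolation=cv2.INTER_NEAREST))
E
```

```text
clock 7.483 pos [ 0.6361 -0.0975  0.1293] F [ 0.39 -0.61 -1.05] M [0.09 0.32 0.  ] w 0.128
d tool now (units) [-0.026  0.199 -0.081]  d in target tool axes [-0.026  0.199 -0.08 ] rot units [-0.003  0.002 -0.001]
```

View pics/w6c.png

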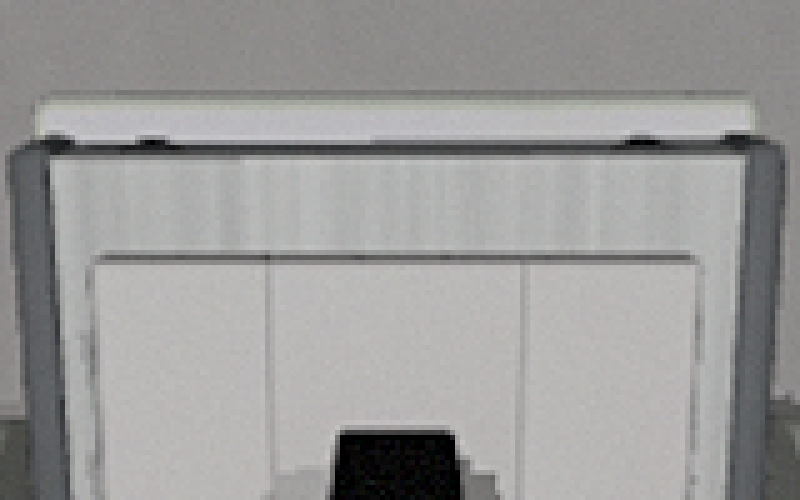

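```bash
python3 - <<'E'
from rel import *
o=np.load('pics/w6o.npy',allow_pickle=True).item()
rel('w6',o,(223.9,172),(344.1,172),(215.3,151.4),(354.1,151.2))
E
```

```text
plate [array([-29.664 ,  21.1   ,  47.8156]), array([28.9871, 21.1   , 47.8111])] w 58.65114389444439
stage [array([-38.3693,  45.18  ,  55.4306]), array([38.5215, 45.152 , 55.5405])] w 76.89081597238157
scaled need tool move x,y(gap),z mm: 0.4022323014024828 12.483589355640191 0.4280922985130857
raw need tool move x,y(gap),z mm: 0.4145700513469439 18.06599349053584 -0.3278147941948646
```

>>> send_rows([
  {"tx": 0.01,"ty": 0.1,"tz": 0,"rx": 0,"ry": 0,"rz": 0},
  {"tx": 0,"ty": 0.1,"tz": 0,"rx": 0,"ry": 0,"rz": 0},
  {"tx": 0,"ty": 0.1,"tz": 0,"rx": 0,"ry": 0,"rz": 0},
  {"tx": 0,"ty": 0.05,"tz": 0,"rx": 0,"ry": 0,"rz": 0},
])

```text
clock: 7.82
ee_pos: [0.6378, -0.0983, 0.1219]
tcp_rot: [[-0.197, 0.231, 0.953], [-0.98, -0.046, -0.192], [-0.0, -0.972, 0.236]]
force: [-0.8, 0.9, -0.1]
gripper_width: 0.126
```

```bash
python3 - <<'E'
from rel import *
s=snap('wrist','w7'); np.save('pics/w7o.npy',robot.get_obs(),allow_pickle=True)
delta(*tgt(.0))
I=s['pixels'][120:220,205:365,::-1]; cv2.imwrite('pics/w7c.png',cv2.resize(I,None,fx=5,fy=5,interpolation=cv2.INTER_NEAREST))
E
```

```text
clock 7.867 pos [ 0.6378 -0.0983  0.1218] F [-0.15 -1.29 -0.61] M [0.1  0.26 0.03] w 0.123
d tool now (units) [-0.049  0.512 -0.082]  d in target tool axes [-0.049  0.512 -0.081] rot units [-0.003  0.001 -0.   ]
```

View pics/w7c.png

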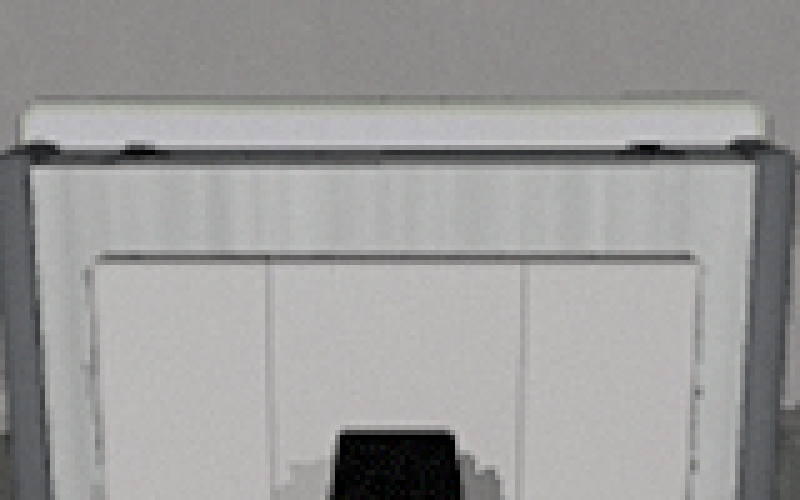

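```bash
python3 - <<'E'
from rel import *
o=np.load('pics/w7o.npy',allow_pickle=True).item()
rel('w7',o,(223.9,172),(344.1,172),(210.9,152.8),(356.1,152.8))
E
```

```text
plate [array([-29.6837,  21.1   ,  47.9072]), array([29.0564, 21.1   , 47.9013])] w 58.74018555807605
stage [array([-39.1229,  37.4305,  55.5408]), array([38.0087, 37.414 , 55.5396])] w 77.13158023767843
scaled need tool move x,y(gap),z mm: -0.24771988711264747 4.535250657023738 0.4061738524623735
raw need tool move x,y(gap),z mm: -0.24347960343886932 10.322268108830471 -0.3640380326956745
```

>>> send_rows([
  {"tx": -0.01,"ty": 0.1,"tz": 0,"rx": 0,"ry": 0,"rz": 0},
  {"tx": 0,"ty": 0.1,"tz": 0,"rx": 0,"ry": 0,"rz": 0},
  {"tx": 0,"ty": 0.05,"tz": 0,"rx": 0,"ry": 0,"rz": 0},
])

```text
clock: 8.12
ee_pos: [0.6392, -0.0984, 0.1166]
tcp_rot: [[-0.197, 0.231, 0.953], [-0.98, -0.046, -0.192], [-0.0, -0.972, 0.236]]
force: [-0.7, 0.6, -1.7]
gripper_width: 0.121
```

```bash
python3 - <<'E'
from rel import *
s=snap('wrist','w8'); np.save('pics/w8o.npy',robot.get_obs(),allow_pickle=True)
delta(*tgt(.0))
I=s['pixels'][120:220,205:365,::-1]; cv2.imwrite('pics/w8c.png',cv2.resize(I,None,fx=5,fy=5,interpolation=cv2.INTER_NEAREST))
E
```

```text
clock 8.167 pos [ 0.6391 -0.0984  0.1164] F [ 0.87 -0.33 -1.22] M [0.07 0.31 0.03] w 0.124
d tool now (units) [-0.037  0.237 -0.084]  d in target tool axes [-0.037  0.237 -0.084] rot units [-0.003  0.001 -0.   ]
```

View pics/w8c.png

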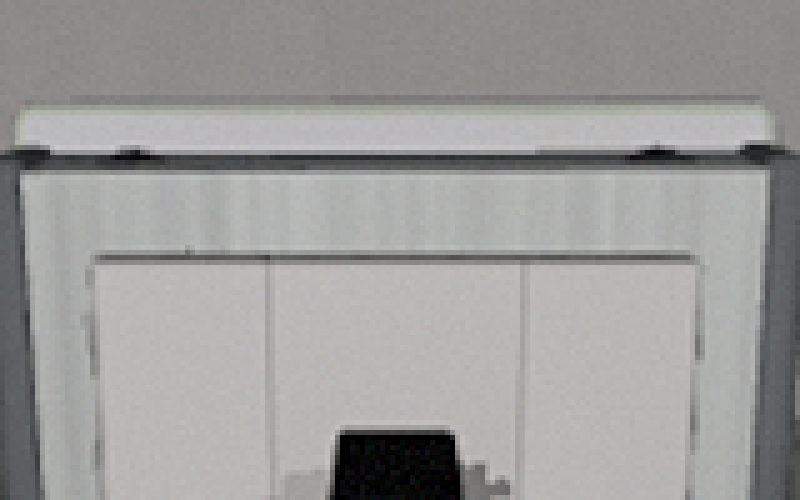

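>>> send_rows([
  {"tx": 0,"ty": 0.1,"tz": 0,"rx": 0,"ry": 0,"rz": 0},
  {"tx": 0,"ty": 0.05,"tz": 0,"rx": 0,"ry": 0,"rz": 0},
  {"tx": 0,"ty": 0.05,"tz": 0,"rx": 0,"ry": 0,"rz": 0},
])

```text
clock: 8.42
ee_pos: [0.6402, -0.0985, 0.1124]
tcp_rot: [[-0.197, 0.231, 0.953], [-0.98, -0.046, -0.192], [-0.0, -0.972, 0.236]]
force: [-0.8, 0.1, 1.7]
gripper_width: 0.124
```

```bash
python3 - <<'E'
from rel import *
delta(*tgt(.0))
E
```

```text
clock 8.417 pos [ 0.6402 -0.0985  0.1124] F [-0.79  0.1   1.72] M [ 0.1   0.43 -0.03] w 0.124
d tool now (units) [-0.035  0.028 -0.088]  d in target tool axes [-0.035  0.028 -0.088] rot units [-0.003  0.001 -0.001]
```

>>> send_rows([
  {"tx": 0,"ty": 0.06,"tz": 0,"rx": 0,"ry": 0,"rz": 0},
  {"tx": 0,"ty": 0.06,"tz": 0,"rx": 0,"ry": 0,"rz": 0},
])

```text
clock: 8.58
ee_pos: [0.6407, -0.0987, 0.1103]
tcp_rot: [[-0.197, 0.231, 0.953], [-0.98, -0.046, -0.192], [-0.0, -0.972, 0.236]]
force: [-2.1, -0.2, 3.4]
gripper_width: 0.126
```

```bash
python3 - <<'E'
from rel import *
for i in range(1):
    s=snap('wrist','w9')
    delta(*tgt(.0))
I=s['pixels'][120:220,205:365,::-1]; cv2.imwrite('pics/w9c.png',cv2.resize(I,None,fx=5,fy=5,interpolation=cv2.INTER_NEAREST))
E
```

```text
clock 8.633 pos [ 0.6407 -0.0986  0.1101] F [-2.03  0.87  3.53] M [ 0.09  0.5  -0.02] w 0.126
d tool now (units) [-0.035 -0.09  -0.088]  d in target tool axes [-0.035 -0.09  -0.089] rot units [-0.004  0.001 -0.001]
```

View pics/w9c.png

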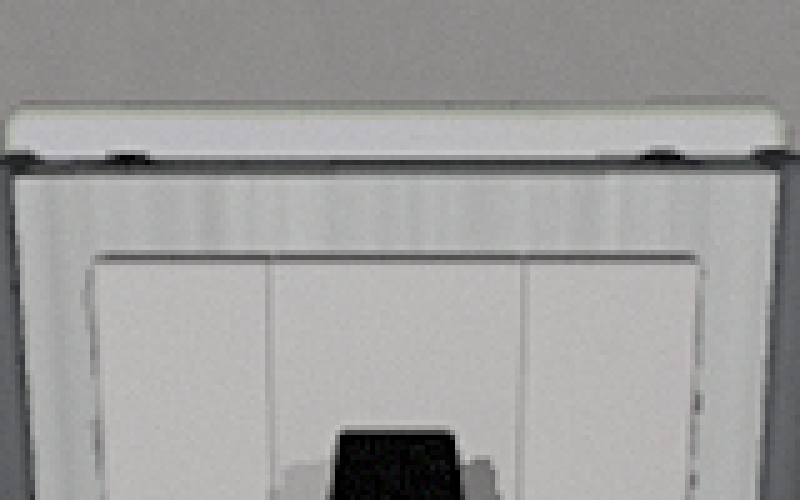

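>>> send_rows([
  {"tx": 0,"ty": 0.06,"tz": 0,"rx": 0,"ry": 0,"rz": 0},
  {"tx": 0,"ty": 0.05,"tz": 0,"rx": 0,"ry": 0,"rz": 0},
])

```text
clock: 8.8
ee_pos: [0.6412, -0.0988, 0.1083]
tcp_rot: [[-0.197, 0.232, 0.953], [-0.98, -0.046, -0.192], [-0.0, -0.972, 0.236]]
force: [-2.5, 0.0, 5.3]
gripper_width: 0.126
```

```bash
python3 - <<'E'
from rel import *
for i,n in enumerate(['wrist','side','scene']):
    snap(n,'x'+n); delta(*tgt(.0))
b=cv2.imread('pics/xside.png'); a=cv2.imread('pics/xscene.png')
cv2.imwrite('pics/c2.png',cv2.resize(b[175:275,140:240],None,fx=6,fy=6,interpolation=cv2.INTER_CUBIC))
cv2.imwrite('pics/c1.png',cv2.resize(a[115:195,265:345],None,fx=7,fy=7,interpolation=cv2.INTER_CUBIC))
I=load('xwrist')['pixels'][120:220,205:365,::-1]; cv2.imwrite('pics/x9c.png',cv2.resize(I,None,fx=5,fy=5,interpolation=cv2.INTER_NEAREST))
E
```

```text
clock 8.85 pos [ 0.6412 -0.0988  0.1082] F [-3.32  0.97  4.97] M [0.13 0.58 0.01] w 0.127
d tool now (units) [-0.035 -0.189 -0.091]  d in target tool axes [-0.035 -0.189 -0.091] rot units [-0.004  0.001 -0.001]
clock 8.9 pos [ 0.6412 -0.0987  0.1082] F [-3.1   1.98  4.58] M [0.16 0.6  0.07] w 0.123
d tool now (units) [-0.034 -0.187 -0.089]  d in target tool axes [-0.034 -0.187 -0.089] rot units [-0.004  0.001 -0.001]
clock 8.95 pos [ 0.6412 -0.0988  0.1083] F [-3.77  1.68  4.05] M [0.12 0.61 0.05] w 0.128
d tool now (units) [-0.035 -0.185 -0.091]  d in target tool axes [-0.035 -0.185 -0.091] rot units [-0.004  0.001 -0.001]
```

View pics/c2.png

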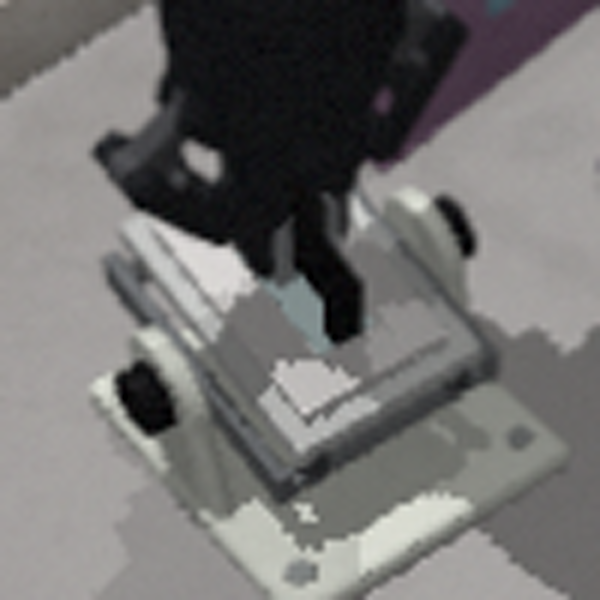

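View pics/x9c.png

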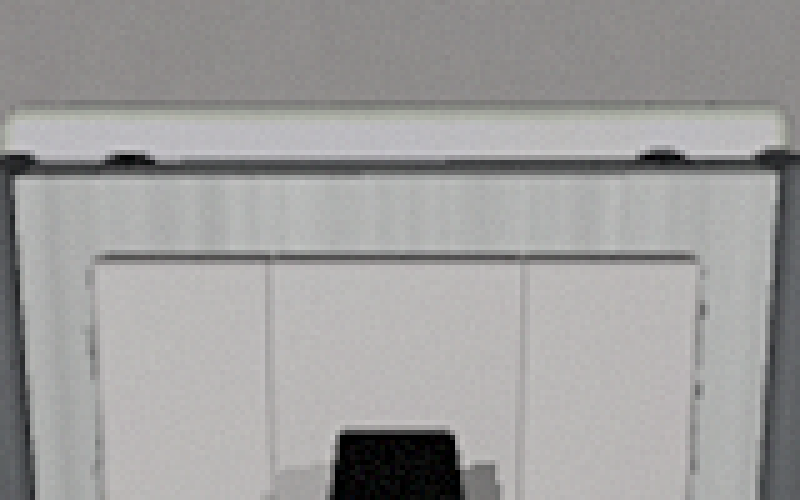

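View pics/c1.png

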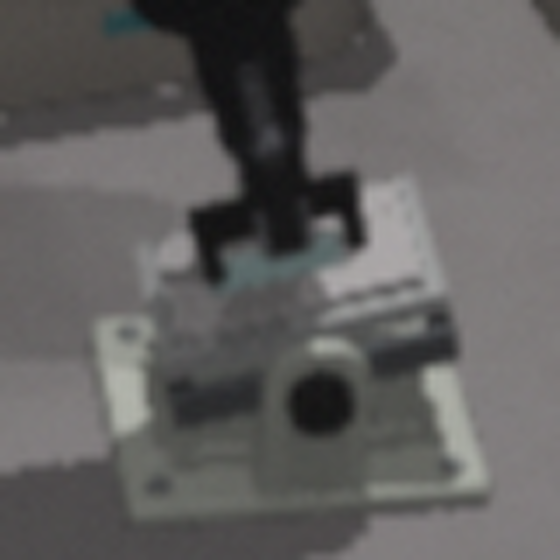

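```bash
python3 - <<'E'
from rel import *
F=[];M=[];P=[];Rr=[]
for i in range(14):
    snapshot('side'); o=robot.get_obs(); F.append(o['force']);M.append(o['moment']);P.append(o['ee_pos'])
R=np.array(o['tcp_rot']); F=np.array(F);M=np.array(M)
print(o['clock'],F.mean(0),F.std(0),M.mean(0),'tool F',R.T@F.mean(0),'tool M',R.T@M.mean(0)); print(P[0],P[-1])
# subpixel corners of stage in start images
for n,pts,k,ou,ov in [('scene0',[(133,163),(160,285),(448,215),(408,97)],7,265,125),('side0',[(300,384),(485,290),(297,65),(120,158)],6,140,185)]:
    g=cv2.cvtColor(load(n)['pixels'],cv2.COLOR_RGB2GRAY)
    q=np.array([[((x+.5)/k-.5+ou,(y+.5)/k-.5+ov)] for x,y in pts],np.float32); q2=cv2.cornerSubPix(g,q.copy(),(3,3),(-1,-1),(3,50,.01)); print(n,np.round(np.hstack([q[:,0],q2[:,0]]),2))
E
```

```text
9.65 [-3.0543  0.9523  4.7541] [0.4204 0.3838 0.4479] [0.1375 0.6387 0.0101] tool F [-0.3332 -5.3708 -1.9697] tool M [-0.6533 -0.0075  0.0109]
[ 0.6412 -0.0987  0.1083] [ 0.6412 -0.0988  0.1082]
scene0 [[283.57 147.86 283.33 148.7 ]
 [287.43 165.29 285.11 164.96]
 [328.57 155.29 326.62 155.75]
 [322.86 138.43 322.39 138.35]]
side0 [[189.58 248.58 190.48 249.03]
 [220.42 232.92 220.42 232.92]
 [189.08 195.42 189.28 195.32]
 [159.58 210.92 159.44 210.88]]
```

>>> send_rows([
  {"tx": 0,"ty": 0.01,"tz": -0.04,"rx": 0,"ry": 0,"rz": 0},
  {"tx": 0,"ty": 0.01,"tz": -0.02,"rx": 0,"ry": 0,"rz": 0},
])

```text
clock: 9.82
ee_pos: [0.6413, -0.0988, 0.1081]
tcp_rot: [[-0.197, 0.234, 0.952], [-0.98, -0.047, -0.192], [-0.0, -0.971, 0.238]]
force: [-3.8, 0.5, 5.2]
gripper_width: 0.125
```

```bash
python3 - <<'E'
from rel import *
F=[];M=[];P=[];Rr=[]
for i in range(10):
    s=snapshot('wrist'); o=robot.get_obs(); F.append(o['force']);M.append(o['moment']);P.append(o['ee_pos'])
R=np.array(o['tcp_rot']); F=np.array(F);M=np.array(M)
print(o['clock'],'tool F',R.T@F.mean(0),'tool M',R.T@M.mean(0)); print(P[0],P[-1])
delta(*tgt(0))
I=s['pixels'][120:220,205:365,::-1]; cv2.imwrite('pics/y9c.png',cv2.resize(I,None,fx=5,fy=5,interpolation=cv2.INTER_NEAREST))
E
```

```text
10.3167 tool F [-0.0085 -5.4219 -1.0552] tool M [-0.4805  0.0115  0.0048]
[ 0.6413 -0.0988  0.1081] [ 0.6412 -0.0988  0.1081]
clock 10.317 pos [ 0.6412 -0.0988  0.1081] F [-0.9   0.93  5.24] M [0.13 0.44 0.  ] w 0.127
d tool now (units) [-0.037 -0.196 -0.089]  d in target tool axes [-0.036 -0.195 -0.09 ] rot units [-0.009  0.001 -0.001]
```

View pics/y9c.png

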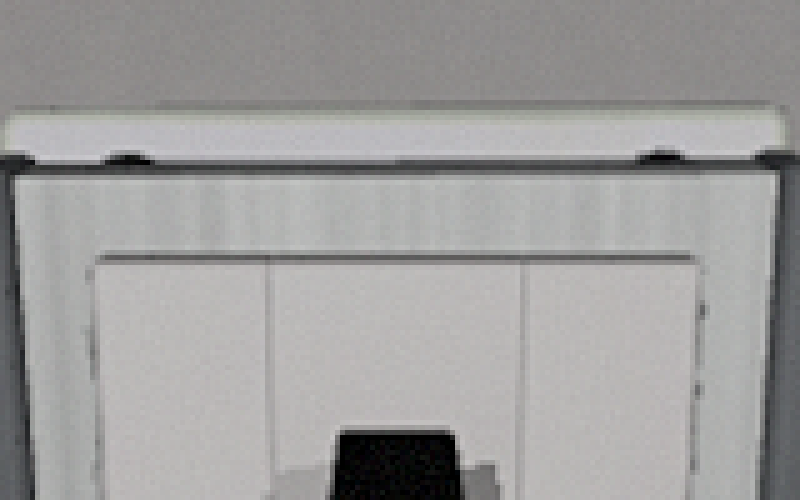

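```bash
python3 - <<'E'
from h import *
print(robot.job_done()); o=robot.get_obs(); print(o['clock'],o['ee_pos'],o['force'],o['gripper_width'])
E
```

```text
the job is handed in; nothing more can be done
None
the job is handed in; nothing more can be done
```

I handed the job in at about 10.3 s. The carrier was gripped by its bar, its pin was through the hole, and the stage was pressed in by about 4 mm. No verdict is reported, so this rests on my own checks.

- **Carrier and dock:** I took the carrier from the dock nearest the base, about 0.60 m away; the empty look-alike is about 0.70 m. After lifting I rolled it and saw that the pin is at the far end.
- **Fit on the stage:** I tilted it to the measured slope of about 0.236 rad. I centred it in the wrist picture, which showed less than about 0.5 mm of sideways error before the descent. The descent was free of force until first contact.
- **Last readings:** About 6.5 N along the stage normal, held steady. The tool stayed within about 0.1 mm over 0.5 s, and the gripper stayed closed on the bar with an opening of 0.127.
- **Flush and square:** The final wrist picture shows even side margins with the edges parallel. The moment suggests the contact is near the plate's middle, so I take it as flush.
- **Disagreements:**
  - The sideways force along the slope was about 1.7 N, so I nudged the tool to ease it. About 0.8 N remains, probably friction or the pin touching the hole wall.
  - The dock measurements would put the carrier 1 to 2 mm further up the slope than the wrist picture does. Both are within the 3 mm allowed.
  - The slope read from the stage window corners was 0.225 rad, within tolerance.
- **Bottles:** The path kept clear of both; I did not check their positions again at the end.

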